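# Hold a heat sink against the power transistors for screwing

### The job

Take the finned heat sink up and off its hook, stand its foot down in the guide channel of the assembly fixture with its flat back towards the three power transistors, then slide it up against them and keep pressing so that the sprung board carriage is pushed back about 8 mm (roughly 10 N), never anywhere near its 18 mm end stop. Finish while still gripping the heat sink and pressing it there, upright and flat against the transistors, so that a colleague can drive the screws. Leave the plain plate hanging on its own hook and the things on the bench where they are.

Things in the scene. Friction and masses are not known exactly. Their poses are not given: they have to be found in the camera images.
- finned_sink: Aluminium heat sink, 50 wide (y) x 75 tall (z) x 23 mm deep (x), 0.11 to 0.18 kg; origin: centre of its foot. Base plate 11 mm thick, its flat back at x = +11.5 mm looking along +x; six upright fins on the -x side, the middle two cut off at z = 48 mm. Both sides (y = +-25 mm) are smooth over the full height: grip them from above, near the top. It hangs on one of the hooks, flat back to the panel.
- sink_slot (a point): Middle of the closed hanging slot near the top of the heat sink's plate, 12 wide (y) x 16 mm tall (z), 62 mm above its foot; at the start the hook passes through it and carries the slot's top edge.
- blank_plate: Plain aluminium plate without fins, 50 x 75 x 11 mm, with the same slot, hanging on the other hook; origin: centre of its underside. It stays where it is.
- hook_rack: Grey sheet-steel stand, fixed; base 130 (x = -60 to +70 mm) x 190 (y) x 6 mm, origin: on the underside, midway between the hooks. The upright panel (front face x = +25 mm) reaches z = 149 mm. Two 5 mm wire hooks point along its -x at y = +50 and -50 mm, level at z = 140 mm (axis) to x = -33 mm, then turning up by 6 mm (end at x = -41 mm).
- hook_tip (a point): Point on the end of the hook at the rack's +y side, axes as the rack; the other tip is 100 mm away along -y. To take a part off, raise it by 6 to 11 mm (8 to 9 is best), then draw it level along the rack's -x by 60 mm; only then is it clear of the hook.
- fixture: Dark assembly fixture, fixed. Base plate 222 (x = -100 to +122 mm) x 104 (y) x 12 mm; origin: on the underside, below the transistors' front faces at rest. Pressing direction: its +x. In front (x = -96 to -8 mm) two steel guides along x, 58 mm apart, upright to 10 mm above the plate, then flared outwards to 17 mm: the channel for the heat sink's 50 mm foot. Board carriage behind.
- channel (a point): Middle of the guide channel's floor, which is the top of the base plate: 50 mm in front (-x) of the resting transistors' faces, 12 mm above the bench; axes as the fixture. The heat sink's foot is to stand on this floor, its +x along the fixture's +x.
- transistor_row: Three power transistors in a row 40 mm wide (y), on the carriage and moving with it. Origin: middle of their front faces, which look along the fixture's -x; 48 mm above the bench, the faces reach from 29 to 44 mm above the channel floor. At rest 50 mm beyond the channel point along +x.
- nest (a joint): How far the sprung board carriage is pushed back along the fixture's +x, in m: 0 at rest, 0.018 at its end stop. Two springs push it back towards 0, together 1.2 N per mm, no preload.
- grey_tote: Open grey tote, fixed in the middle of the bench, 446 x 446 mm, 250 mm tall; origin: centre of its underside. It stands between the rack and the fixture: carry things round in front of it or above its rim.
- screw_cup: Small round cup of screws, 54 mm across, 24 mm tall, on the bench before the tote; stays there.
- paste_tin: Round flat tin, 52 mm across, 21 mm tall, on the bench before the tote; stays there.
- driver: Screwdriver, 170 mm long, 22 mm thick, lying on the bench before the tote; stays there.
Mind the look-alikes: they are no part of the job. Leave any brown look-alike of the finned_sink alone.

How it is judged (in metres and radians):
On the way, in this order (a step that is already met when the one before it is completed fails the run):
1. the finned heat sink is off its hook and held by the fingers, clear of the rack (contact force between the fingers and finned_sink above 2 N and contact force between finned_sink and hook_rack below 0.05 N and (x of finned_sink in the frame of hook_rack below -0.06 m or height (world z) of finned_sink above 0.17 m)), for 0.1 s.
2. its foot stands on the floor of the guide channel, between the guides, upright and in line, flat back to the transistors, still held (contact force between the fingers and finned_sink above 2 N and z of finned_sink in the frame of channel between -0.002 and 0.003 m and y of finned_sink in the frame of channel between -0.005 and 0.005 m and x of finned_sink in the frame of channel above -0.045 m and x of transistor_row in the frame of finned_sink above 0.008 m and angle between finned_sink's own z axis and vertical below 0.08 rad and angle between the x axis of finned_sink and the x axis of fixture, either way round below 0.1 rad), for 0.1 s.
3. it is pressed against the transistors with 6 to 14 N, steadily for a second (contact force between finned_sink and transistor_row between 6 and 14 N and contact force between the fingers and finned_sink above 2 N), for 1 s.
At the end, for the whole second after the job is handed in: Still gripped, the heat sink stands on the channel floor (3 mm) midway between the guides (5 mm), upright and flat to the transistors (0.07 rad), pressing on them with 6 to 14 N, the carriage pushed back 5 to 12 mm, all at rest; the plain plate hangs undisturbed (contact force between finned_sink and transistor_row between 6 and 14 N and contact force between the fingers and finned_sink above 5 N and value of joint nest between 0.005 and 0.012 m and z of finned_sink in the frame of channel between -0.002 and 0.003 m and y of finned_sink in the frame of channel between -0.005 and 0.005 m and angle between finned_sink's own z axis and vertical below 0.07 rad and angle between the x axis of finned_sink and the x axis of fixture, either way round below 0.07 rad and x of transistor_row in the frame of finned_sink above 0.0075 m and linear speed of finned_sink below 0.01 m/s and velocity of joint nest between -0.005 and 0.005 m/s and distance of blank_plate from where it was at the start of the episode below 0.03 m); the arm keeps its last pose, push and grip.
It fails at once if the carriage is driven nearly to its end stop (over 15.5 mm) (value of joint nest above 0.0155 m).
It fails at once if the plain plate is moved by over 30 mm (distance of blank_plate from where it was at the start of the episode above 0.03 m).
It fails at once if the cup, tin or screwdriver is moved by over 30 mm (distance of any of screw_cup, paste_tin, driver from where it was at the start of the episode above 0.03 m).
It also fails if it takes over 72 s, if anything falls off the work surface, if the arm or the gripper's body presses on something with over 40 N, if the wrist force passes 120 N, or if a joint passes its speed limit or range.

### The arm

A 7-joint arm with a two-finger parallel gripper is mounted at the origin on a cart in front of the work surface, level with it; the furniture and walls round the work are solid. World frame = base frame: x ahead of the robot, y to its left, z up, the work surface at z = 0. Lengths are in m, angles in degrees, forces in N, time in s.
With the tool pointing down it reaches from about 0.4 to 0.85 m from the base axis. Payload 10.4 kg.
Tool frame: the origin (TCP) lies midway between the tips of the shut fingers; the grasp point (between the pads) lies 19 mm behind it (ctrl.pinch_z is the distance from the TCP to the grasp point, in m); z points along the fingers, y is the line along which they close (so a half turn about z gives the same grasp; the last joint's range is limited). The gripper opens to 85 mm and grips with 20 to 120 N. Pads are 22 mm wide; open, the fingers measure 114 mm over their backs; the gripper's body (76 mm by 85 mm) begins 54 mm behind the grasp point. The pads swing forward as they close: fully open they stand 13 mm farther back than shut.
Start: joints at [-65.867, 19.034, -3.707, 83.658, 1.238, 77.344, -5.071], TCP at [0.268, 0.564, 0.231] pointing down, gripper open.
Joint ranges: [-148.97, 148.97], [-28.65, 121.19], [-84.17, 76.75], [9.2, 138.47], [-72.65, 252.65], [3.7, 117.97], [-149.18, 149.18]. Speed limits (degrees/s): [127.2, 127.2, 159.86, 159.86, 180, 180, 180].

### API

Orientations are given as [roll, pitch, yaw] about the fixed x, y, z axes, in that order (R = Rz(yaw) Ry(pitch) Rx(roll)).
In Python, from station import ctrl, viewer gives the robot as it stands.
- The arm moves only by the tool servo_tool, never from a script. Its argument "series" is a list of rows, each an object of numbers: "grip": the opening, from -1 (shut) to 1 (fully open), so that 0 is half open; "x", "y", "z": the shift along the tool's x, y, z in mm; "twist": the turn about the tool's z in rad. A call has 1 to 12 rows; each row shifts and turns the commanded pose from where the row before left it, along the tool's axes as they then stand; what a row does not reach is not made up. A row lasts 1/12 s, in which the tool goes at most 41.7 mm and 7.16 degrees, less where a joint would pass 70% of its speed; a pose out of reach is approached as far as the arm can. A call with a gripper value outside its range is refused whole. The fingers move at their own pace and stop on an object; "squeeze" is the grip in N (left out, the last holds). Time passes only in rows, so rows that do not move let the fingers close. It gives the time, the measured TCP pose, the force, the opening and the grip force at its end, in the units of the state.
- ctrl.read_state(): the state, without advancing time (a new reading comes with each control period).
- viewer.capture(name): name is "side" or "top"; returns a dict with "pixels" (400x640x3 uint8, blue, green, red), "range_z" (400x640 float32, m along the optical axis (not along the pixel's ray), 0 where there is no reading), "fx", "fy", "cx", "cy" (pixels), "pose" (4x4, takes a point from camera to world coordinates). Camera axes: x right, y up, looking along -z (the intrinsics and any distortion apply to the point x, -y, -z); pixel columns grow to the right and rows downward; lengths in m; the calibration is good to about 2 mm. A picture is of the moment at which its call begins.
- ctrl.finish_job(): hands the job in; it is judged then, once.
Trained networks look in the newest picture that a camera, given by its name, has taken for a name from the list of things; names that differ only in an ending like _2 or _b are one class to them, and where a whole thing is asked for, a point or a joint stands for the part that bears it (a point fixed in the world has none). Each returns a list of dicts, best first, with "confidence" (0 to 1); they miss things now and then, are a little off and sometimes report something else, mostly with a low value. They report only what shows in the picture. A call takes as long as a camera call. They do not tell look-alikes from the thing itself.
- viewer.regions_of(camera, target): "region" (400x640 bool, what is visible of it) and "rect" ([left, top, right, bottom] as shares, 0 to 1, of the picture: columns of its width, rows of its height, round what is visible of it).
- viewer.mark_of(camera, target): "at" ([column, row] as shares, 0 to 1, of the picture: columns of its width, rows of its height: a listed point, or the origin of a listed thing).
The state is a dict: "t": time; "joints": joint angles; "qvel": joint speeds; "joint_torque": joint torques, N m; "tcp_pos": TCP position; "tcp_rot": TCP orientation; "force": force on the tool from outside, world axes, zero at the start; "ft_torque": the same for the moment, N m; "gripper_width": opening from 0.0 (shut) to 1.0 (fully open); "gripper_force": force on a finger pad.
Only numpy, scipy, OpenCV 4.12 (cv2) and the standard library are available. Lean on these libraries where they do the work, as an engineer would, in place of code of your own. Each camera call takes 0.05 s, during which the arm holds its last target. There are 200 camera calls.

## Working session

There is one attempt and no reset: what is moved stays moved. The work goes in short steps, Python scripts to look and compute and a tool call to move; the robot and the scene stay as the last step left them, time stands still between calls to the robot, and variables do not carry over. Pictures are saved under pics/ and viewed, at most 10 in all, crops included, and the job is handed in when it is done.

Besides the shell and the picture viewer there is one more tool, called after "Emit:" as name([rows], argument=value, ...), one row to a line, values as JSON. servo_tool: Moves the arm, as the interface text tells. Its arguments: {"type":"object","properties":{"series":{"type":"array"},"squeeze":{"type":"number"}},"required":["series"]}

```bash
mkdir -p pics
cat > h.py <<'E'
import numpy as np, cv2
from station import ctrl, viewer
def world(c,u,v,z=None):
    """pixel -> world by depth, or on plane height z"""
    P=np.array(c['pose']); r=np.array([(u-c['cx'])/c['fx'],-(v-c['cy'])/c['fy'],-1.0])
    if z is None:
        d=c['range_z'][int(round(v)),int(round(u))]; return (P[:3,:3]@(r*d))+P[:3,3]
    w=P[:3,:3]@r; return P[:3,3]+w*(z-P[2,3])/w[2]
def cloud(c,mask=None):
    v,u=np.nonzero((c['range_z']>0)&(True if mask is None else mask)); d=c['range_z'][v,u]
    p=np.stack([(u-c['cx'])/c['fx']*d,-(v-c['cy'])/c['fy']*d,-d],1); P=np.array(c['pose'])
    return p@P[:3,:3].T+P[:3,3],u,v
E
python3 - <<'E'
from h import *
np.set_printoptions(precision=3,suppress=True)
s=ctrl.read_state(); print(s['t'],s['tcp_pos'],s['tcp_rot'],ctrl.pinch_z)
for n in ('side','top'):
    c=viewer.capture(n); cv2.imwrite(f'pics/{n}0.png',c['pixels']); print(n,c['fx'],c['cx'],c['cy'],np.array(c['pose']))
    for t in ('finned_sink','blank_plate','hook_rack','hook_tip','sink_slot','fixture','channel','transistor_row','grey_tote','screw_cup','paste_tin','driver'):
        for m in viewer.mark_of(n,t)[:3]:
            u,v=m['at'][0]*640,m['at'][1]*400
            print(t,round(m['confidence'],2),int(u),int(v),world(c,min(u,639),min(v,399)))
E
```

```text
0.0 [0.268 0.564 0.231] [-179.919    0.003  154.577] 0.0187
side 367.33950298038155 321.74193714340663 197.1507701413659 [[ 0.958  0.218 -0.185  0.386]
 [-0.286  0.707 -0.647 -0.693]
 [-0.01   0.673  0.74   0.83 ]
 [ 0.     0.     0.     1.   ]]
finned_sink 0.91 391 294 [ 0.649 -0.35   0.052]
finned_sink 0.7 332 306 [ 0.5   -0.369  0.116]
blank_plate 0.84 339 351 [ 0.48  -0.467  0.145]
hook_rack 0.68 341 342 [ 0.489 -0.454  0.147]
hook_tip 0.93 319 289 [ 0.48  -0.34   0.147]
sink_slot 0.88 400 284 [ 0.669 -0.343  0.073]
sink_slot 0.74 333 292 [ 0.51  -0.338  0.115]
sink_slot 0.42 331 305 [ 0.496 -0.371  0.129]
fixture 0.68 263 230 [ 0.401 -0.056  0.017]
channel 0.42 282 148 [ 0.485 -0.004  0.25 ]
screw_cup 0.67 264 204 [0.42  0.045 0.008]
screw_cup 0.6 332 290 [ 0.506 -0.347  0.142]
paste_tin 0.7 267 231 [ 0.409 -0.057  0.011]
driver 0.67 282 266 [ 0.426 -0.179  0.011]
driver 0.23 333 290 [ 0.507 -0.349  0.145]
top 458.0623447969004 320.2855857464432 200.42843227110046 [[-0.015  0.998 -0.061  0.456]
 [-1.    -0.016 -0.012 -0.081]
 [-0.013  0.061  0.998  1.557]
 [ 0.     0.     0.     1.   ]]
finned_sink 0.69 395 166 [ 0.661 -0.319  0.003]
finned_sink 0.63 406 210 [ 0.507 -0.331  0.127]
blank_plate 0.64 435 216 [ 0.487 -0.425  0.118]
hook_rack 0.55 421 213 [ 0.502 -0.403  0.007]
hook_tip 0.71 407 216 [ 0.491 -0.357  0.011]
sink_slot 0.54 411 213 [ 0.499 -0.344  0.144]
sink_slot 0.52 402 164 [ 0.664 -0.337  0.048]
fixture 0.82 217 198 [0.563 0.287 0.012]
fixture 0.5 435 219 [ 0.481 -0.449  0.006]
fixture 0.23 214 210 [0.521 0.293 0.016]
channel 0.64 214 210 [0.523 0.298 0.008]
channel 0.24 287 243 [0.408 0.05  0.003]
transistor_row 0.52 211 194 [0.575 0.297 0.045]
grey_tote 0.3 409 217 [ 0.487 -0.34   0.144]
screw_cup 0.68 286 243 [0.408 0.053 0.011]
paste_tin 0.61 311 240 [ 0.416 -0.031  0.019]
driver 0.53 355 237 [ 0.423 -0.179  0.004]
driver 0.49 409 218 [ 0.482 -0.338  0.147]
```

Run:
```python
import cv2,numpy as np
s=cv2.imread('pics/side0.png');t=cv2.imread('pics/top0.png')
a=cv2.resize(s[250:390,270:450],(800,600),interpolation=3)[:, :]
cv2.imwrite('pics/c1.png',cv2.resize(a,(771,600)))
b=np.hstack([cv2.resize(t[130:270,370:470],(400,560),interpolation=3),cv2.resize(t[140:280,160:260],(400,560),interpolation=3)])
cv2.imwrite('pics/c2.png',b)
```

```text
(no output)
```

View pics/side0.png

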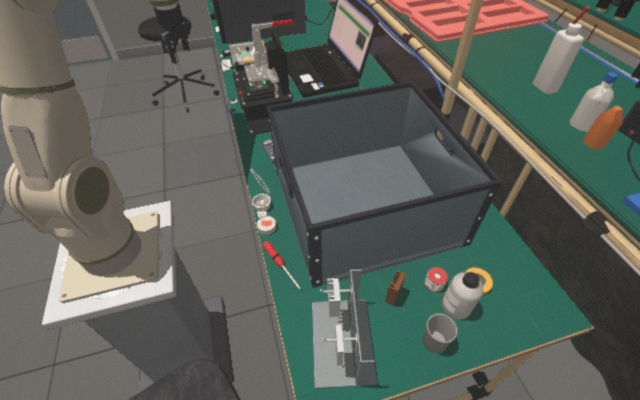

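View pics/c1.png

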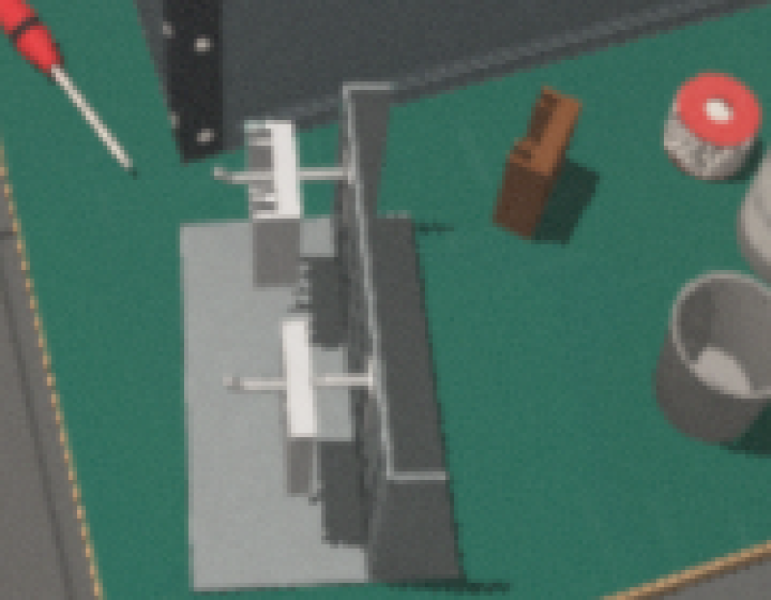

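View pics/c2.png

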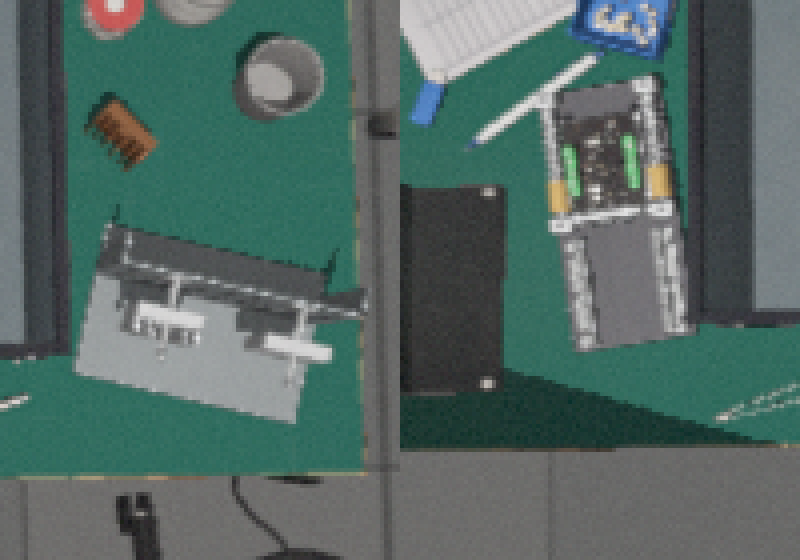

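The finned sink is on the rack's +y hook (side view ~(332,300), fins visible). The brown look-alike is at (395,288) and the plain plate at (340,345). I choose the one on the hook. Next come the exact poses of rack and fixture.

Run:
```python
from h import *
np.set_printoptions(precision=4,suppress=True)
def rect(p):
    r=cv2.minAreaRect((p[:,:2]*1000).astype(np.float32)); print('   rect c',np.array(r[0]),'size',np.array(r[1]),'ang',r[2])
def band(P,lo,hi,box): 
    m=(P[:,2]>lo)&(P[:,2]<hi)&(P[:,0]>box[0])&(P[:,0]<box[1])&(P[:,1]>box[2])&(P[:,1]<box[3]); return P[m]
for n in ('top','side'):
    c=viewer.capture(n); P,u,v=cloud(c)
    b=band(P,-.03,.03,(.45,.5,-.2,-.25)); b=band(P,-.03,.03,(.40,.44,-.3,-.25)); print(n,'bench z',np.median(b[:,2]),b[:,2].std())
    for t in ('hook_rack','finned_sink','blank_plate','fixture','transistor_row'):
        for r in viewer.regions_of(n,t)[:2]:
            Q,_,_=cloud(c,r['region'])
            if len(Q)<15: continue
            print(n,t,round(r['confidence'],2),len(Q),np.array(r['rect'])*[640,400,640,400],'z pct',np.percentile(Q[:,2],[2,50,98])); rect(Q)
            if t=='hook_rack':
                for lo,hi in((.003,.012),(.13,.16)): 
                    B=band(Q,lo,hi,(0,1,-1,1)); print(lo,len(B)); rect(B)
            if t=='fixture':
                for lo,hi in((.006,.016),(.017,.04),(.04,.07)): 
                    B=band(Q,lo,hi,(0,1,-1,1)); print(lo,len(B)); 
                    if len(B)>5: rect(B)
            if t=='finned_sink' or t=='blank_plate':
                B=band(Q,np.percentile(Q[:,2],95)-.006,1,(0,1,-1,1)); rect(B)
    # obstacles near fixture
    for box in ((.4,.75,.36,.42),(.4,.75,.42,.5),(.4,.75,.5,.65)):
        B=band(P,.03,.9,box); print('obst',box,len(B),B.min(0) if len(B) else '',B.max(0) if len(B) else '')
```

```text
top bench z 0.00018788831656646465 0.003339308960182398
top hook_rack 0.6 1951 [389.312 185.88  462.208 236.4  ] z pct [-0.0001  0.0075  0.1492]
   rect c [ 511.553  -398.2851] size [191.9325 129.9836] ang 75.90819549560547
0.003 1177
   rect c [ 511.2818 -397.9375] size [189.8356 129.4826] ang 76.03843688964844
0.13 179
   rect c [ 509.8445 -397.5419] size [190.2628  89.0418] ang 75.8600845336914
top hook_rack 0.15 2018 [192.    157.6   234.176 228.28 ] z pct [0.006  0.0179 0.0477]
   rect c [582.4612 300.6757] size [226.3873 111.5732] ang 8.167567253112793
0.003 406
   rect c [580.3672 299.7724] size [222.0056 110.0356] ang 8.07509994506836
0.13 0
   rect c [0. 0.] size [0. 0.] ang 0.0
top finned_sink 0.66 1995 [198.08  160.    237.504 226.4  ] z pct [0.0064 0.0183 0.0482]
   rect c [580.8337 282.0042] size [231.5781 144.6632] ang 12.500791549682617
   rect c [575.1512 281.701 ] size [237.666  116.4338] ang 20.037052154541016
top finned_sink 0.65 140 [394.624 156.4   410.624 174.08 ] z pct [-0.0025  0.0664  0.0801]
   rect c [ 665.6943 -333.9724] size [49.4208 45.2399] ang 15.03091
[... 2542 characters left out ...]
813 0.1458 0.1487]
   rect c [ 486.3441 -446.0164] size [48.7975 11.1455] ang 76.12618255615234
   rect c [ 486.4064 -445.6763] size [47.9363 11.1246] ang 74.09666442871094
side fixture 0.5 137 [262.016 141.12  274.176 162.92 ] z pct [0.0039 0.0117 0.0256]
   rect c [476.6371 279.8318] size [99.8982 29.2508] ang 83.82029724121094
0.006 106
   rect c [477.0268 279.8637] size [100.2187  28.8127] ang 84.82573699951172
0.017 26
   rect c [478.5191 283.1887] size [73.9201 24.5357] ang 82.25465393066406
0.04 0
obst (0.4, 0.75, 0.36, 0.42) 0  
obst (0.4, 0.75, 0.42, 0.5) 1022 [0.4198 0.4555 0.03  ] [0.6136 0.5    0.271 ]
obst (0.4, 0.75, 0.5, 0.65) 2282 [0.4194 0.5    0.0301] [0.7291 0.6475 0.3219]
```

Emit:
servo_tool([
  {"z": -30, "twist": -0.05, "grip": 1},
  {"z": -35, "twist": -0.05},
  {"z": -35, "twist": -0.05},
  {"z": -35, "twist": -0.049},
  {"z": -35},
  {"x": -26, "y": -29},
  {"x": -26, "y": -29},
  {"x": -26, "y": -29},
  {"x": -26, "y": -29},
  {"x": -26, "y": -29},
  {"x": -26, "y": -29},
  {"x": -26, "y": -29},
])

```text
schema error: expected keys grip, x, y, z, twist
```

Emit:
servo_tool([
  {"x": -26, "y": -29},
  {"x": -26, "y": -29},
  {"x": -26, "y": -29},
  {"x": -26, "y": -29},
  {"x": -26, "y": -29},
  {"x": -15, "y": -35},
  {"x": -15, "y": -35},
  {"x": -15, "y": -35},
  {"x": -15, "y": -35},
  {"x": -15, "y": -35},
  {"x": -10, "y": -35},
  {"x": -10, "y": -35},
])

```text
schema error: expected keys grip, x, y, z, twist
```

Emit:
servo_tool([
  {"grip": 1, "x": 0, "y": 0, "z": -30, "twist": -0.05},
  {"grip": 1, "x": 0, "y": 0, "z": -35, "twist": -0.05},
  {"grip": 1, "x": 0, "y": 0, "z": -35, "twist": -0.05},
  {"grip": 1, "x": 0, "y": 0, "z": -35, "twist": -0.049},
  {"grip": 1, "x": 0, "y": 0, "z": -35, "twist": 0},
  {"grip": 1, "x": -26, "y": -29, "z": 0, "twist": 0},
  {"grip": 1, "x": -26, "y": -29, "z": 0, "twist": 0},
  {"grip": 1, "x": -26, "y": -29, "z": 0, "twist": 0},
  {"grip": 1, "x": -26, "y": -29, "z": 0, "twist": 0},
  {"grip": 1, "x": -26, "y": -29, "z": 0, "twist": 0},
  {"grip": 1, "x": -26, "y": -29, "z": 0, "twist": 0},
  {"grip": 1, "x": -26, "y": -29, "z": 0, "twist": 0},
])

```text
t: 2.9
tcp_pos: [0.3963, 0.3215, 0.4016]
tcp_rot: [180.0, 0.0, 166.0]
force: [0.1, 0.5, -0.1]
gripper_width: 1.001
gripper_force: 0.0
```

Emit:
servo_tool([
  {"grip": 1, "x": -20, "y": -34, "z": 0, "twist": 0},
  {"grip": 1, "x": -20, "y": -34, "z": 0, "twist": 0},
  {"grip": 1, "x": -20, "y": -34, "z": 0, "twist": 0},
  {"grip": 1, "x": -20, "y": -34, "z": 0, "twist": 0},
  {"grip": 1, "x": -20, "y": -34, "z": 0, "twist": 0},
  {"grip": 1, "x": -14, "y": -35, "z": 0, "twist": 0},
  {"grip": 1, "x": -14, "y": -35, "z": 0, "twist": 0},
  {"grip": 1, "x": -14, "y": -35, "z": 0, "twist": 0},
  {"grip": 1, "x": -14, "y": -35, "z": 0, "twist": 0},
  {"grip": 1, "x": -14, "y": -35, "z": 0, "twist": 0},
  {"grip": 1, "x": -14, "y": -35, "z": 0, "twist": 0},
  {"grip": 1, "x": -14, "y": -35, "z": 0, "twist": 0},
])

```text
t: 3.9
tcp_pos: [0.487, -0.1291, 0.4017]
tcp_rot: [180.0, 0.1, 166.0]
force: [1.6, 0.5, -0.9]
gripper_width: 1.002
gripper_force: 0.0
```

Emit:
servo_tool([
  {"grip": 1, "x": -12, "y": -35, "z": 0, "twist": 0},
  {"grip": 1, "x": -12, "y": -35, "z": 0, "twist": 0},
  {"grip": 1, "x": -12, "y": -35, "z": 0, "twist": 0},
  {"grip": 1, "x": -12, "y": -35, "z": 0, "twist": 0},
  {"grip": 1, "x": -12, "y": -35, "z": 0, "twist": 0},
  {"grip": 1, "x": -8, "y": -33, "z": 0, "twist": 0},
  {"grip": 1, "x": 0, "y": 0, "z": 0, "twist": 0},
])

```text
t: 4.48
tcp_pos: [0.5001, -0.352, 0.4001]
tcp_rot: [-179.8, -0.1, 165.5]
force: [-0.9, -0.9, 0.0]
gripper_width: 0.996
gripper_force: 0.0
```

Emit:
servo_tool([
  {"grip": 1, "x": -4, "y": 6, "z": 30, "twist": 0},
  {"grip": 1, "x": 0, "y": 0, "z": 35, "twist": 0},
  {"grip": 1, "x": 0, "y": 0, "z": 35, "twist": 0},
  {"grip": 1, "x": 0, "y": 0, "z": 35, "twist": 0},
  {"grip": 1, "x": 0, "y": 0, "z": 35, "twist": 0},
  {"grip": 1, "x": 0, "y": 0, "z": 30, "twist": 0},
  {"grip": 1, "x": 0, "y": 0, "z": 0, "twist": 0},
  {"grip": 1, "x": 0, "y": 0, "z": 0, "twist": 0},
])

```text
t: 5.15
tcp_pos: [0.5078, -0.3401, 0.201]
tcp_rot: [180.0, -0.1, 166.0]
force: [-0.3, -0.2, 0.9]
gripper_width: 1.001
gripper_force: 0.0
```

Run:
```python
from h import *
s=ctrl.read_state(); print(s['tcp_pos'],s['tcp_rot'])
c=viewer.capture('side'); p=c['pixels']; cv2.imwrite('pics/s1.png',cv2.resize(p[210:360,240:440],(800,600),interpolation=3))
```

```text
[ 0.50775766 -0.34013013  0.20099804] [ 1.79976508e+02 -1.26160682e-01  1.65983210e+02]
```

View pics/s1.png

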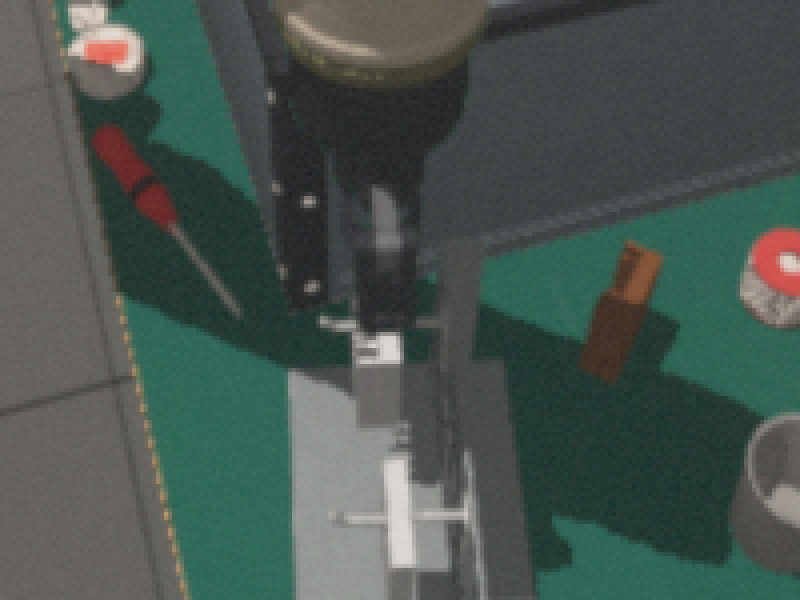

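Emit:
servo_tool([
  {"grip": 1, "x": 0, "y": -7.4, "z": 0, "twist": 0},
  {"grip": 1, "x": 0, "y": 0, "z": 20, "twist": 0},
  {"grip": 1, "x": 0, "y": 0, "z": 20, "twist": 0},
  {"grip": 1, "x": 0, "y": 0, "z": 20, "twist": 0},
  {"grip": 1, "x": 0, "y": 0, "z": 17, "twist": 0},
  {"grip": 1, "x": 0, "y": 0, "z": 16, "twist": 0},
  {"grip": 1, "x": 0, "y": 0, "z": 0, "twist": 0},
  {"grip": 1, "x": 0, "y": 0, "z": 0, "twist": 0},
])

```text
t: 5.87
tcp_pos: [0.5068, -0.3487, 0.1097]
tcp_rot: [-180.0, 0.1, 166.0]
force: [0.2, -0.7, 0.2]
gripper_width: 0.999
gripper_force: 0.0
```

Emit:
servo_tool([
  {"grip": 0.3, "x": 1, "y": 1, "z": 0, "twist": 0},
  {"grip": 0.2, "x": 0, "y": 0, "z": 0, "twist": 0},
  {"grip": 0.0, "x": 0, "y": 0, "z": 0, "twist": 0},
  {"grip": -0.3, "x": 0, "y": 0, "z": 0, "twist": 0},
  {"grip": -0.5, "x": 0, "y": 0, "z": 0, "twist": 0},
  {"grip": -0.5, "x": 0, "y": 0, "z": 0, "twist": 0},
  {"grip": -0.5, "x": 0, "y": 0, "z": 0, "twist": 0},
  {"grip": -0.5, "x": 0, "y": 0, "z": 0, "twist": 0},
], squeeze=60)

```text
t: 6.53
tcp_pos: [0.5064, -0.3472, 0.1097]
tcp_rot: [-180.0, 0.1, 166.0]
force: [-1.0, -0.2, 6.5]
gripper_width: 0.578
gripper_force: 61.2
```

Emit:
servo_tool([
  {"grip": -0.5, "x": 0, "y": 0, "z": -3, "twist": 0},
  {"grip": -0.5, "x": 0, "y": 0, "z": -3, "twist": 0},
  {"grip": -0.5, "x": 0, "y": 0, "z": -2.5, "twist": 0},
  {"grip": -0.5, "x": 0, "y": 0, "z": 0, "twist": 0},
  {"grip": -0.5, "x": 0, "y": 0, "z": 0, "twist": 0},
  {"grip": -0.5, "x": 0, "y": 0, "z": 0, "twist": 0},
])

```text
t: 7.03
tcp_pos: [0.5055, -0.3465, 0.1166]
tcp_rot: [180.0, -0.0, 166.0]
force: [-0.0, 0.9, -1.8]
gripper_width: 0.571
gripper_force: 62.1
```

Run:
```python
from h import *
c=viewer.capture('side')
for r in viewer.regions_of('side','finned_sink')[:2]:
    Q,_,_=cloud(c,r['region']); print(r['confidence'],np.median(Q,0),np.percentile(Q[:,2],[90,95,98]))
cv2.imwrite('pics/s2.png',cv2.resize(c['pixels'][260:350,290:410],(800,600),interpolation=3))
```

```text
0.74 [ 0.65520059 -0.3430866   0.06247241] [0.07494335 0.07574066 0.07632499]
0.45 [ 0.49937631 -0.37101763  0.09209687] [0.10045604 0.10162664 0.10211818]
```

View pics/s2.png

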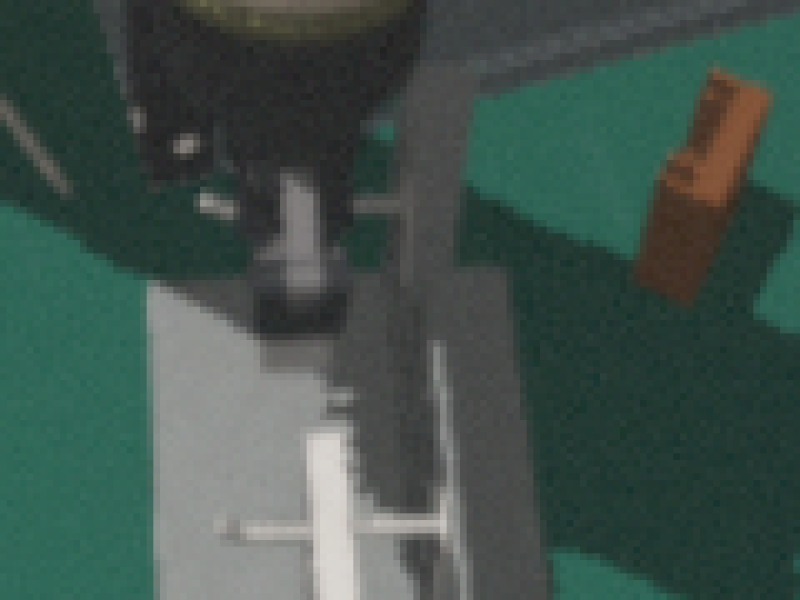

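Emit:
servo_tool([
  {"grip": -0.5, "x": 0, "y": 0, "z": -1.5, "twist": 0},
  {"grip": -0.5, "x": 4, "y": 0, "z": 0, "twist": 0},
  {"grip": -0.5, "x": 8, "y": 0, "z": 0, "twist": 0},
  {"grip": -0.5, "x": 8, "y": 0, "z": 0, "twist": 0},
  {"grip": -0.5, "x": 8, "y": 0, "z": 0, "twist": 0},
  {"grip": -0.5, "x": 8, "y": 0, "z": 0, "twist": 0},
  {"grip": -0.5, "x": 8, "y": 0, "z": 0, "twist": 0},
])

```text
t: 7.72
tcp_pos: [0.4619, -0.3357, 0.1183]
tcp_rot: [180.0, 0.0, 166.0]
force: [-0.4, -0.4, -1.6]
gripper_width: 0.581
gripper_force: 62.2
```

Emit:
servo_tool([
  {"grip": -0.5, "x": 10, "y": 0, "z": 0, "twist": 0},
  {"grip": -0.5, "x": 10, "y": 0, "z": 0, "twist": 0},
  {"grip": -0.5, "x": 10, "y": 0, "z": 0, "twist": 0},
  {"grip": -0.5, "x": 5, "y": 0, "z": 0, "twist": 0},
  {"grip": -0.5, "x": 0, "y": 0, "z": 0, "twist": 0},
  {"grip": -0.5, "x": 0, "y": 0, "z": -20, "twist": 0},
  {"grip": -0.5, "x": 0, "y": 0, "z": -38, "twist": 0},
  {"grip": -0.5, "x": 0, "y": 0, "z": -38, "twist": 0},
  {"grip": -0.5, "x": 0, "y": 0, "z": -38, "twist": 0},
  {"grip": -0.5, "x": 0, "y": 0, "z": -38, "twist": 0},
  {"grip": -0.5, "x": 0, "y": 0, "z": -38, "twist": 0},
  {"grip": -0.5, "x": 0, "y": 0, "z": -35, "twist": 0},
])

```text
t: 8.72
tcp_pos: [0.429, -0.3274, 0.3659]
tcp_rot: [180.0, 0.1, 166.0]
force: [1.1, 0.1, -2.0]
gripper_width: 0.579
gripper_force: 62.6
```

Emit:
servo_tool([
  {"grip": -0.5, "x": 3, "y": 25, "z": 0, "twist": 0},
  {"grip": -0.5, "x": 4, "y": 35, "z": 0, "twist": 0},
  {"grip": -0.5, "x": 4, "y": 35, "z": 0, "twist": 0},
  {"grip": -0.5, "x": 4, "y": 35, "z": 0, "twist": 0},
  {"grip": -0.5, "x": 4, "y": 35, "z": 0, "twist": 0},
  {"grip": -0.5, "x": 4, "y": 35, "z": 0, "twist": 0},
  {"grip": -0.5, "x": 4, "y": 35, "z": 0, "twist": 0},
  {"grip": -0.5, "x": 4, "y": 35, "z": 0, "twist": 0},
  {"grip": -0.5, "x": 4, "y": 35, "z": 0, "twist": 0},
  {"grip": -0.5, "x": 4, "y": 35, "z": 0, "twist": 0},
  {"grip": -0.5, "x": 4, "y": 35, "z": 0, "twist": 0},
  {"grip": -0.5, "x": 4, "y": 35, "z": 0, "twist": 0},
])

```text
t: 9.72
tcp_pos: [0.4829, 0.0836, 0.3635]
tcp_rot: [180.0, 0.0, 166.0]
force: [0.8, -0.3, -0.1]
gripper_width: 0.583
gripper_force: 62.9
```

Emit:
servo_tool([
  {"grip": -0.5, "x": 4, "y": 35, "z": 0, "twist": 0},
  {"grip": -0.5, "x": 4, "y": 35, "z": 0, "twist": 0},
  {"grip": -0.5, "x": 4, "y": 35, "z": 0, "twist": 0},
  {"grip": -0.5, "x": 4, "y": 35, "z": 0, "twist": 0},
  {"grip": -0.5, "x": 4, "y": 35, "z": 0, "twist": 0},
  {"grip": -0.5, "x": 2, "y": 32, "z": 0, "twist": 0},
  {"grip": -0.5, "x": 0, "y": 0, "z": 0, "twist": -0.077},
  {"grip": -0.5, "x": 0, "y": 0, "z": 0, "twist": -0.077},
  {"grip": -0.5, "x": 0, "y": 0, "z": 0, "twist": -0.077},
  {"grip": -0.5, "x": 0, "y": 0, "z": 0, "twist": -0.077},
  {"grip": -0.5, "x": 0, "y": 0, "z": 0, "twist": -0.077},
  {"grip": -0.5, "x": 0, "y": 0, "z": 0, "twist": 0},
])

```text
t: 10.72
tcp_pos: [0.5117, 0.2882, 0.3632]
tcp_rot: [180.0, -0.0, -171.7]
force: [-0.1, -0.3, -1.5]
gripper_width: 0.575
gripper_force: 62.9
```

Run:
```python
from h import *
s=ctrl.read_state(); print(s['t'],s['tcp_pos'],s['tcp_rot'],s['force'])
c=viewer.capture('top'); P,u,v=cloud(c)
m=(P[:,0]>.43)&(P[:,0]<.72)&(P[:,1]>.2)&(P[:,1]<.4)&(P[:,2]<.1)
for z in range(4,70,4):
    B=P[m&(P[:,2]>z/1000)&(P[:,2]<(z+4)/1000)]
    f=(B[:,:2]-[.5711,.296])@np.array([[.990,-.141],[.141,.990]])*1000  # fixture frame x,y
    if len(B)>4: print(z,len(B),'x',np.percentile(f[:,0],[2,98]).round(),'y',np.percentile(f[:,1],[2,98]).round())
f=(P[:,:2]-[.5711,.296])@np.array([[.990,-.141],[.141,.990]])*1000
w=m&(f[:,0]>-94)&(f[:,0]<-12)&(P[:,2]>.02)&(abs(f[:,1])<48)&(P[:,2]<.04)
for sgn in (1,-1):
    g=f[w&(f[:,1]*sgn>0)]; print('guide',sgn,len(g),np.polyfit(g[:,0],g[:,1],1) if len(g)>5 else '',g[:,1].mean())
p=c['pixels'];cv2.imwrite('pics/t2.png',cv2.resize(p[140:260,140:300],(800,600),interpolation=3))
```

```text
10.7167 [0.51169947 0.28815477 0.36317589] [ 1.79990722e+02 -4.49759781e-03 -1.71747342e+02] [-0.09404727 -0.26608617 -1.50037766]
4 379 x [-142.  151.] y [-68. 110.]
8 380 x [-115.  137.] y [-51. 117.]
12 498 x [-100.  120.] y [-52. 113.]
16 225 x [-99. 117.] y [-50.  96.]
20 88 x [-91. 112.] y [-50.  51.]
24 163 x [-91. 119.] y [-51.  49.]
28 242 x [-81. 109.] y [-47.  46.]
32 230 x [ -5. 124.] y [-51.  46.]
36 121 x [  1. 116.] y [-49.  44.]
40 51 x [ 7. 88.] y [-44.  29.]
44 27 x [-1. 67.] y [-30.  28.]
48 17 x [-1. 56.] y [-26.  22.]
52 19 x [-1.  8.] y [-24.  27.]
guide 1 67 [1.85605637e-02 3.33641108e+01] 32.389541359022154
guide -1 60 [ 1.09071761e-02 -3.28540649e+01] -33.42217450738642
```

View pics/t2.png

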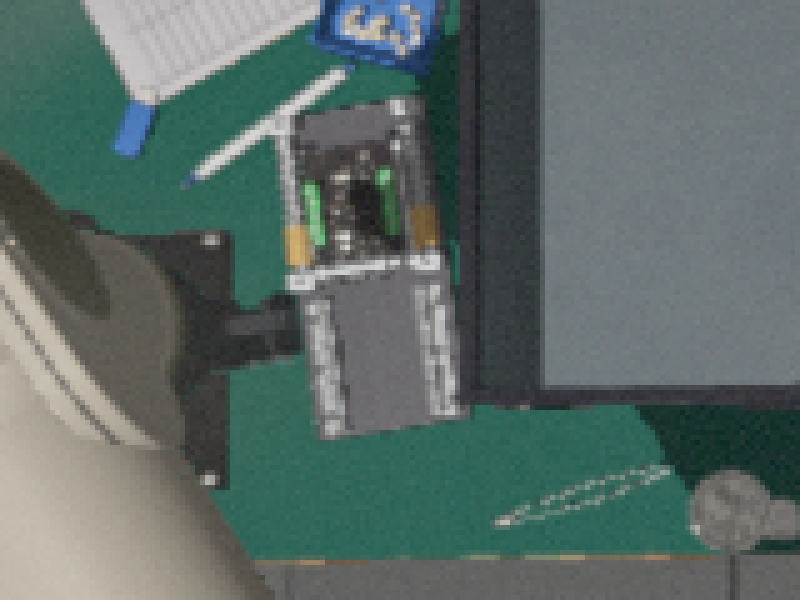

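Emit:
servo_tool([
  {"grip": -0.5, "x": 0, "y": -1.2, "z": 20, "twist": 0},
  {"grip": -0.5, "x": 0, "y": 0, "z": 30, "twist": 0},
  {"grip": -0.5, "x": 0, "y": 0, "z": 30, "twist": 0},
  {"grip": -0.5, "x": 0, "y": 0, "z": 30, "twist": 0},
  {"grip": -0.5, "x": 0, "y": 0, "z": 30, "twist": 0},
  {"grip": -0.5, "x": 0, "y": 0, "z": 30, "twist": 0},
  {"grip": -0.5, "x": 0, "y": 0, "z": 30, "twist": 0},
  {"grip": -0.5, "x": 0, "y": 0, "z": 30, "twist": 0},
  {"grip": -0.5, "x": 0, "y": 0, "z": 30, "twist": 0},
  {"grip": -0.5, "x": 0, "y": 0, "z": 0, "twist": 0},
  {"grip": -0.5, "x": 0, "y": 0, "z": 0, "twist": 0},
])

```text
t: 11.68
tcp_pos: [0.5111, 0.2863, 0.1026]
tcp_rot: [-179.9, -0.1, -172.1]
force: [-0.5, 0.9, -0.9]
gripper_width: 0.577
gripper_force: 62.8
```

Run:
```python
from h import *
a=viewer.capture('top')['pixels'];b=viewer.capture('side')['pixels']
cv2.imwrite('pics/t3.png',np.hstack([cv2.resize(a[120:260,160:260],(400,560),interpolation=3),cv2.resize(b[70:210,200:300],(400,560),interpolation=3)]))
```

```text
(no output)
```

View pics/t3.png

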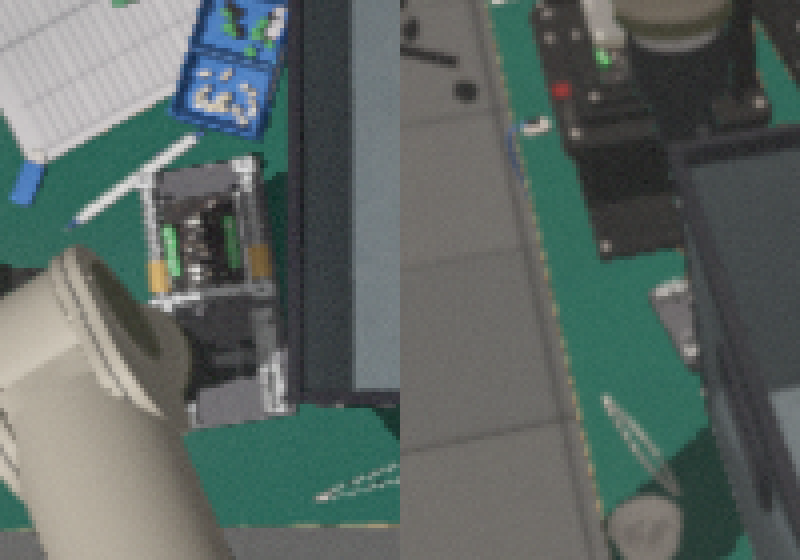

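Emit:
servo_tool([
  {"grip": -0.5, "x": 0, "y": 0, "z": 15, "twist": 0},
  {"grip": -0.5, "x": 0, "y": 0, "z": 14, "twist": 0},
  {"grip": -0.5, "x": 0, "y": 0, "z": 10, "twist": 0},
  {"grip": -0.5, "x": 0, "y": 0, "z": 6, "twist": 0},
  {"grip": -0.5, "x": 0, "y": 0, "z": 3, "twist": 0},
  {"grip": -0.5, "x": 0, "y": 0, "z": 0, "twist": 0},
  {"grip": -0.5, "x": 0, "y": 0, "z": 0, "twist": 0},
])

```text
t: 12.37
tcp_pos: [0.5122, 0.287, 0.0561]
tcp_rot: [180.0, 0.1, -172.0]
force: [0.1, 0.1, -1.3]
gripper_width: 0.579
gripper_force: 62.9
```

Emit:
servo_tool([
  {"grip": -0.5, "x": 0, "y": 0, "z": 2, "twist": 0},
  {"grip": -0.5, "x": 0, "y": 0, "z": 2, "twist": 0},
  {"grip": -0.5, "x": 0, "y": 0, "z": 1, "twist": 0},
  {"grip": -0.5, "x": 0, "y": 0, "z": 0, "twist": 0},
  {"grip": -0.5, "x": 0, "y": 0, "z": 0, "twist": 0},
])

```text
t: 12.78
tcp_pos: [0.5117, 0.2867, 0.0503]
tcp_rot: [180.0, -0.0, -172.0]
force: [-1.2, 0.9, -1.9]
gripper_width: 0.577
gripper_force: 62.9
```

Emit:
servo_tool([
  {"grip": -0.5, "x": 0, "y": 0, "z": 0.7, "twist": 0},
  {"grip": -0.5, "x": 0, "y": 0, "z": 0.7, "twist": 0},
  {"grip": -0.5, "x": 0, "y": 0, "z": 0, "twist": 0},
  {"grip": -0.5, "x": 0, "y": 0, "z": 0, "twist": 0},
])

```text
t: 13.12
tcp_pos: [0.512, 0.2868, 0.0497]
tcp_rot: [180.0, 0.0, -172.0]
force: [-3.0, -0.4, 5.8]
gripper_width: 0.581
gripper_force: 63.9
```

Emit:
servo_tool([
  {"grip": -0.5, "x": 0, "y": 0, "z": -0.4, "twist": 0},
  {"grip": -0.5, "x": -4, "y": 0, "z": 0, "twist": 0},
  {"grip": -0.5, "x": -6, "y": 0, "z": 0, "twist": 0},
  {"grip": -0.5, "x": -6, "y": 0, "z": 0, "twist": 0},
  {"grip": -0.5, "x": -6, "y": 0, "z": 0, "twist": 0},
  {"grip": -0.5, "x": -6, "y": 0, "z": 0, "twist": 0},
  {"grip": -0.5, "x": -6, "y": 0, "z": 0, "twist": 0},
  {"grip": -0.5, "x": -4, "y": 0, "z": 0, "twist": 0},
  {"grip": -0.5, "x": 0, "y": 0, "z": 0, "twist": 0},
  {"grip": -0.5, "x": 0, "y": 0, "z": 0, "twist": 0},
])

```text
t: 13.95
tcp_pos: [0.5505, 0.2925, 0.0497]
tcp_rot: [180.0, 0.1, -172.0]
force: [-0.1, 1.2, 3.7]
gripper_width: 0.577
gripper_force: 63.6
```

Emit:
servo_tool([
  {"grip": -0.5, "x": -3, "y": 0, "z": 0, "twist": 0},
  {"grip": -0.5, "x": -3, "y": 0, "z": 0, "twist": 0},
  {"grip": -0.5, "x": -2, "y": 0, "z": 0, "twist": 0},
  {"grip": -0.5, "x": -2, "y": 0, "z": 0, "twist": 0},
  {"grip": -0.5, "x": 0, "y": 0, "z": 0, "twist": 0},
  {"grip": -0.5, "x": 0, "y": 0, "z": 0, "twist": 0},
  {"grip": -0.5, "x": 0, "y": 0, "z": 0, "twist": 0},
])

```text
t: 14.53
tcp_pos: [0.5591, 0.2939, 0.0496]
tcp_rot: [180.0, -0.0, -171.9]
force: [-5.2, -0.5, 7.6]
gripper_width: 0.579
gripper_force: 64.1
```

Emit:
servo_tool([
  {"grip": -0.5, "x": -1, "y": 0, "z": 0, "twist": 0},
  {"grip": -0.5, "x": -1, "y": 0, "z": -0.2, "twist": 0},
  {"grip": -0.5, "x": -1, "y": 0, "z": -0.2, "twist": 0},
  {"grip": -0.5, "x": 0, "y": 0, "z": 0, "twist": 0},
  {"grip": -0.5, "x": 0, "y": 0, "z": 0, "twist": 0},
  {"grip": -0.5, "x": 0, "y": 0, "z": 0, "twist": 0},
])

```text
t: 15.03
tcp_pos: [0.5611, 0.2941, 0.0496]
tcp_rot: [180.0, -0.2, -171.9]
force: [-7.5, -0.1, 8.7]
gripper_width: 0.576
gripper_force: 64.2
```

Emit:
servo_tool([
  {"grip": -0.5, "x": -1, "y": 0, "z": -0.3, "twist": 0},
  {"grip": -0.5, "x": -1, "y": 0, "z": -0.3, "twist": 0},
  {"grip": -0.5, "x": -1, "y": 0, "z": 0, "twist": 0},
  {"grip": -0.5, "x": 0, "y": 0, "z": 0, "twist": 0},
  {"grip": -0.5, "x": 0, "y": 0, "z": 0, "twist": 0},
  {"grip": -0.5, "x": 0, "y": 0, "z": 0, "twist": 0},
])

```text
t: 15.53
tcp_pos: [0.5633, 0.2944, 0.0497]
tcp_rot: [-180.0, -0.3, -171.9]
force: [-8.9, -1.0, 6.3]
gripper_width: 0.576
gripper_force: 63.8
```

```bash
cat > shift.py <<'E'
from h import *
s=ctrl.read_state(); print(s['t'],s['tcp_pos'],s['tcp_rot'],s['force'])
a=cv2.cvtColor(cv2.imread('pics/top0.png'),6).astype(np.float32)
c=viewer.capture('top'); cv2.imwrite('pics/tl.png',c['pixels']); b=cv2.cvtColor(c['pixels'],6).astype(np.float32)
def sh(r0,r1,c0,c1):
    w=np.eye(2,3,dtype=np.float32)
    try: cc,w=cv2.findTransformECC(a[r0:r1,c0:c1],b[r0:r1,c0:c1],w,cv2.MOTION_TRANSLATION,(3,200,1e-5),None,1); return cc,w[:,2]
    except cv2.error as e: return 'fail'
mpp=1000*(1.557-.035)/c['fx']
print('mm/px',mpp,'static base edge',sh(150,172,150,172),'board',sh(166,190,201,221),'whole',sh(170,186,203,218))
E
python3 shift.py
```

```text
15.5333 [0.56327499 0.2944267  0.04966682] [-179.98911581   -0.25404865 -171.92766474] [-8.87096072 -0.95601432  6.26052767]
mm/px 3.3226918066684514 static base edge (0.9967318129858866, array([-0.00205108, -0.00878974], dtype=float32)) board (0.5195824979350453, array([-0.07831612, -1.3848879 ], dtype=float32)) whole fail
```

Emit:
servo_tool([
  {"grip": -0.5, "x": -1, "y": 0, "z": -0.2, "twist": 0},
  {"grip": -0.5, "x": -1, "y": 0, "z": 0, "twist": 0},
  {"grip": -0.5, "x": -1, "y": 0, "z": -0.2, "twist": 0},
  {"grip": -0.5, "x": -1, "y": 0, "z": 0, "twist": 0},
  {"grip": -0.5, "x": 0, "y": 0, "z": 0, "twist": 0},
  {"grip": -0.5, "x": 0, "y": 0, "z": 0, "twist": 0},
  {"grip": -0.5, "x": 0, "y": 0, "z": 0, "twist": 0},
])

```text
t: 16.17
tcp_pos: [0.5664, 0.2949, 0.0497]
tcp_rot: [-180.0, -0.4, -171.9]
force: [-13.4, -2.0, 6.8]
gripper_width: 0.579
gripper_force: 63.9
```

```bash
python3 shift.py
python3 - <<'E'
import cv2,numpy as np
a=cv2.imread('pics/top0.png');b=cv2.imread('pics/tl.png')
f=lambda i:cv2.resize(i[150:234,185:245],(400,560),interpolation=3)
cv2.imwrite('pics/cmp.png',np.hstack([f(a),f(b)]))
E
```

```text
16.1667 [0.56638899 0.29485896 0.04968748] [-179.97197686   -0.35885542 -171.9232115 ] [-13.42937383  -2.02716309   6.75129924]
mm/px 3.3226918066684514 static base edge (0.9907300331314014, array([-0.04991316, -0.09192093], dtype=float32)) board (0.5295128927214315, array([-0.24239613, -2.5307848 ], dtype=float32)) whole (0.5595916112623491, array([-0.10540009, -2.269058  ], dtype=float32))
```

View pics/cmp.png

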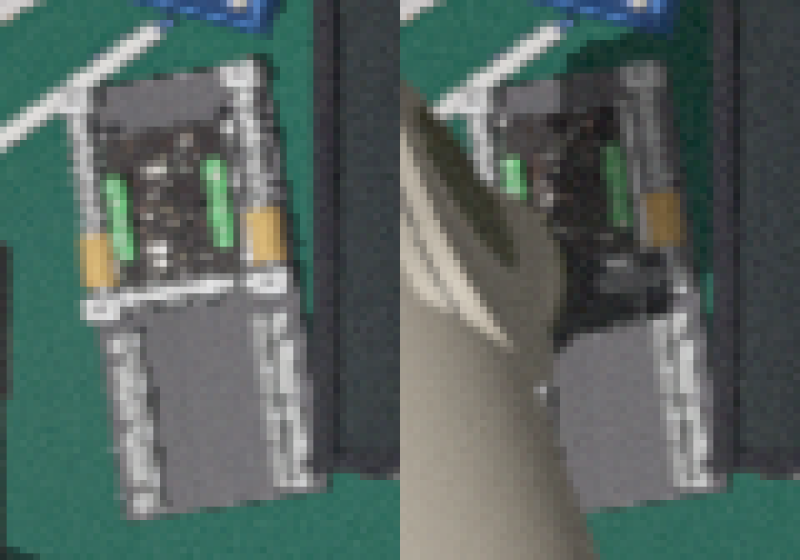

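Emit:
servo_tool([
  {"grip": -0.5, "x": 0, "y": 0, "z": 0, "twist": 0},
  {"grip": -0.5, "x": 0, "y": 0, "z": 0, "twist": 0},
  {"grip": -0.5, "x": 0, "y": 0, "z": 0, "twist": 0},
  {"grip": -0.5, "x": 0, "y": 0, "z": 0, "twist": 0},
  {"grip": -0.5, "x": 0, "y": 0, "z": 0, "twist": 0},
  {"grip": -0.5, "x": 0, "y": 0, "z": 0, "twist": 0},
  {"grip": -0.5, "x": 0, "y": 0, "z": 0, "twist": 0},
  {"grip": -0.5, "x": 0, "y": 0, "z": 0, "twist": 0},
  {"grip": -0.5, "x": 0, "y": 0, "z": 0, "twist": 0},
  {"grip": -0.5, "x": 0, "y": 0, "z": 0, "twist": 0},
  {"grip": -0.5, "x": 0, "y": 0, "z": 0, "twist": 0},
  {"grip": -0.5, "x": 0, "y": 0, "z": 0, "twist": 0},
])

```text
t: 17.22
tcp_pos: [0.5664, 0.2948, 0.0497]
tcp_rot: [-180.0, -0.4, -171.9]
force: [-13.3, -1.3, 7.7]
gripper_width: 0.58
gripper_force: 63.9
```

```bash
python3 shift.py
python3 - <<'E'
from h import *
c=viewer.capture('top'); P,u,v=cloud(c)
f=(P[:,:2]-[.5711,.296])@np.array([[.990,-.141],[.141,.990]])*1000
# transistor/sink top zone
m=(abs(f[:,1])<45)&(f[:,0]>-40)&(f[:,0]<40)&(P[:,2]<.1)&(P[:,2]>.04)
for lo in range(40,100,6):
    k=m&(P[:,2]*1000>lo)&(P[:,2]*1000<=lo+6)
    if k.sum()>3: print(lo,k.sum(),np.percentile(f[k],[5,95],axis=0).round(1).tolist())
E
```

```text
17.2167 [0.56635378 0.29484004 0.04965822] [-179.97015726   -0.36122871 -171.9229489 ] [-13.32541193  -1.33077722   7.66587622]
mm/px 3.3226918066684514 static base edge (0.9885408016694425, array([-0.06571385, -0.06059007], dtype=float32)) board (0.525953797686437, array([-0.24196312, -2.5469332 ], dtype=float32)) whole (0.5671704783217087, array([-0.04119555, -2.2539258 ], dtype=float32))
40 5 [[21.6, -29.5], [39.5, -20.2]]
46 4 [[-10.9, -26.8], [16.7, -16.4]]
94 4 [[-17.4, -37.4], [-6.1, -29.8]]
```

Emit:
servo_tool([
  {"grip": -0.5, "x": 0, "y": 0, "z": 0, "twist": 0},
  {"grip": -0.5, "x": 0, "y": 0, "z": 0, "twist": 0},
  {"grip": -0.5, "x": 0, "y": 0, "z": 0, "twist": 0},
  {"grip": -0.5, "x": 0, "y": 0, "z": 0, "twist": 0},
  {"grip": -0.5, "x": 0, "y": 0, "z": 0, "twist": 0},
  {"grip": -0.5, "x": 0, "y": 0, "z": 0, "twist": 0},
  {"grip": -0.5, "x": 0, "y": 0, "z": 0, "twist": 0},
  {"grip": -0.5, "x": 0, "y": 0, "z": 0, "twist": 0},
])

```text
t: 17.98
tcp_pos: [0.5664, 0.2949, 0.0497]
tcp_rot: [-180.0, -0.4, -171.9]
force: [-13.0, -1.2, 6.7]
gripper_width: 0.577
gripper_force: 63.9
```

```bash
python3 -c "
from h import *
print(ctrl.finish_job())"
```

```text
the job is handed in; nothing more can be done
None
```

I handed the job in with the heat sink still gripped and pressed steadily against the transistors: the carriage is about 7–8 mm back (estimated from camera and arm position) at roughly 10 N, but no verdict came back.

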